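# Open the hand-wipes tub at the printing table

### The arm

A 6-joint arm with a two-finger parallel gripper is mounted at the origin on the work surface. World frame = base frame: x ahead of the robot, y to its left, z up, the work surface at z = 0. Lengths are in m, angles in rad, forces in N, time in s.
With the tool pointing down it reaches from about 0.375 to 0.975 m from the base axis. Payload 3.8 kg.
Tool frame: the origin (TCP) lies at the very end of the fingers, on their centre line; the grasp point (between the pads) lies 19 mm behind it (robot.tcp_to_grasp is the distance from the TCP to the grasp point, in m); x points along the fingers, z is the direction in which the jaws open and shut, and the axes are right-handed (so a half turn about x gives the same grasp; the last joint's range is limited). The gripper opens to 85 mm and grips with 20 to 120 N. Pads are 22 mm wide; open, the fingers measure 114 mm over their backs; the gripper's body (76 mm by 85 mm) begins 54 mm behind the grasp point. The pads swing forward as they close: fully open they stand 13 mm farther back than shut.
Start: joints at [1.275, 0.264, 1.604, -0, 1.274, -0.037], TCP at [0.173, 0.653, 0.231] pointing down, gripper open.
Joint ranges: [-2.63, 2.63], [-0.94, 2.18], [0.31, 2.57], [-1.31, 4.45], [0, 2.66], [-2.55, 2.55]. Speed limits (rad/s): [2.57, 2.57, 3.14, 3.14, 3.14, 3.14].

### API

Orientations are given as a unit quaternion [x, y, z, w].
In Python, from bench import robot, eyes, job_done gives the robot as it stands.
- The arm moves only by the shell command python3 -m handwheel 'ROWS' [FORCE]. ROWS is a JSON object of lists of equal length, an entry for each row: "gripper": the gripper's target within -1 to 1 (fully open at 1, half-way at 0, shut at -1); "xyz": the shift along the world's x, y, z in m, a list of three; "spin": the turn about the world's z in rad. A call has exactly 8 rows; each row is the pose to reach, as a shift and turn from the pose commanded when the call began; what a row does not reach only later rows make up. A row lasts 1/12 s, in which the tool goes at most 41.7 mm and 7.16 degrees, less where a joint would pass 70% of its speed; a pose out of reach is approached as far as the arm can. A call with a gripper value outside its range is refused whole. The fingers move at their own pace and stop on an object; FORCE is the grip in N (left out, the last holds). Time passes only in rows, so rows that repeat a pose let the fingers close, or fill a call up. It gives the time, the measured TCP pose, the force and the opening at its end, in the units of the state.
- robot.get_obs(): the state, without advancing time (a new reading comes with each control period).
- eyes.grab_frame(name): name is "scene" or "top"; returns a dict with "img" (420x560x3 uint8, blue, green, red), "z_map" (420x560 float32, m along the optical axis (not along the pixel's ray), 0 where there is no reading), "intrinsics" (3x3 intrinsics, pixels), "view" (4x4, takes a point from world to camera coordinates). Camera axes: x right, y down, z forward; pixel columns grow to the right and rows downward; lengths in m; the calibration is good to about 2 mm. A picture is of the moment at which its call begins.
- job_done(): hands the job in, once; it reports no verdict.
The state is a dict: "time_s": time; "joint_positions": joint angles; "joint_vel": joint speeds; "effort": joint torques, N m; "ee_pos": TCP position; "ee_rot": TCP orientation; "contact_force": force on the tool from outside, world axes, zero at the start; "wrist_torque": the same for the moment, N m; "finger_gap": opening from 0.0 (shut) to 1.0 (fully open).
Only numpy, scipy, OpenCV 4.12 (cv2) and the standard library are available. Lean on these libraries where they do the work, as an engineer would, in place of code of your own. Each camera call takes 0.05 s, during which the arm holds its last target. There are 200 camera calls.

### The job

Open the hand-wipes tub for inky fingers: press the orange release tab on its front so that the sprung lid pops up, then gently push the lid all the way back to its stop and leave it standing fully open. Do it with the fingertips only: do not pinch or force the lid, do not pick anything up, and leave the things standing round the tub where they are.

Things in the scene. Friction and masses are not known exactly. Their poses are not given: they have to be found in the camera images.
- tub: Hand-wipes tub, 150 mm (its x) by 210 mm (its y), stuck fast to the table on its rubber feet: white body, blue deck whose top is 95 mm above the table, white lid in the middle of the top, orange release tab at the middle of the front. Origin: centre of its underside. Its -x side is the front (tab side), its +x side the rear (hinge side), z up.
- tab_pad (a point): Point to press: on top of the orange release tab, a ribbed thumb button 29 mm deep (tub x) by 42 mm wide (tub y), top 97 mm above the table. The point lies 68 mm in front of the tub's centre, 13 mm behind the tab's front edge and 16 mm in front of its rear edge. The shut lid's front edge is 23 mm behind this point; a small orange catch between them holds it down.
- tab (a joint): How far the release tab is pressed straight down, m: 0 at rest, 0.006 against its stop. Sprung: it starts to give at 1.5 N, frees the lid at about 0.0038 (3.6 N) and meets its stop at 0.006 (5 N). It springs back when released.
- lid (a joint): Opening angle of the lid, rad: 0 shut and latched, 1.92 fully open against its stop (leaning 20 degrees back beyond upright). Once freed it springs up by itself in about half a second and rests at about 1.1 rad; from there it must be pushed. Stiff light hinge: the lid stays where it is left, and under 1 N at its edge moves it.
- lid_edge (a point): Middle of the lid's free front edge, at half its thickness. The lid is a flat plate 92 mm from hinge to free edge, 122 mm wide along the hinge, 5 mm thick. Shut, this point is 94 mm above the table and 45 mm in front of the tub's centre; popped up it is about 177 mm above the table.
- lid_hinge (a point): Middle of the lid's hinge line, which runs along the tub's y: 47 mm behind the tub's centre, 97 mm above the table. The lid swings up and rearwards about it; the lid's outer face lies 1 mm, its underside 6 mm, below this line when shut.
- brayer: Ink roller (brayer) lying on the table: black rubber roller 100 mm wide, 48 mm across, aluminium frame, wooden handle; 210 mm long overall, along its x (roller at +x), 48 mm high. Origin at table height, 75 mm behind the roller's axis. It stands on the table and must be left where it is.
- cutter: Lino cutter with a pear-shaped wooden handle, 140 mm long along its x (blade at +x), 29 mm high; origin at table height near its middle. It stands on the table and must be left where it is.
- stamp: Wooden rubber stamp, block 64 by 49 mm, turned knob on top, 64 mm high; origin: centre of its underside. It stands on the table and must be left where it is.
- ink_knife: Ink knife lying along its x, red handle at -x and flat steel blade at +x, 195 mm long, 21 mm high; origin at table height near its middle. It stands on the table and must be left where it is.
- jar_yellow: Jar of yellow ink with yellow lid, 58 mm across, 68 mm high; origin: centre of its underside. It stands on the table and must be left where it is.
- jar_black: Jar of black ink with black lid, 58 mm across, 68 mm high; origin: centre of its underside. It stands on the table and must be left where it is.
- jar_red: Jar of red ink with red lid, 58 mm across, 68 mm high; origin: centre of its underside. It stands on the table and must be left where it is.

How it is judged:
By the outcome, as a careful person would: the job done as asked, in the order asked, and still so for the second after the job is handed in, with the robot touching nothing.
It also fails if it takes over 38 s, if anything falls off the work surface, if the arm or the gripper's body presses on something with over 40 N, if the wrist force passes 120 N, or if a joint passes its speed limit or range.

## Working session

There is one attempt and no reset: what is moved stays moved. The work goes in short steps, Python scripts to look and compute and a shell command to move; the robot and the scene stay as the last step left them, time stands still between calls to the robot, and variables do not carry over. Pictures are saved under pics/ and viewed, about 8 in all and at most 12, crops included, and the job is handed in when it is done.

```bash
mkdir -p pics; python3 - <<'E'
from bench import robot, eyes
import cv2,numpy as np
for n in("top","scene"):
    f=eyes.grab_frame(n); cv2.imwrite(f"pics/{n}0.png",f["img"]); np.savez(f"{n}0.npz",**f)
o=robot.get_obs(); print({k:np.round(v,3) for k,v in o.items()})
E
```

```text
{'time_s': np.float64(0.1), 'joint_positions': array([ 1.275,  0.265,  1.605, -0.   ,  1.274, -0.037]), 'joint_vel': array([-0.001, -0.001, -0.003, -0.   , -0.003,  0.001]), 'effort': array([ 1.0000e-03, -5.1672e+01, -3.6859e+01, -0.0000e+00,  7.0000e-03,
       -0.0000e+00]), 'ee_pos': array([0.173, 0.652, 0.23 ]), 'ee_rot': array([-0.432,  0.561,  0.431,  0.56 ]), 'contact_force': array([-0.451,  0.046, -0.404]), 'wrist_torque': array([ 0.004,  0.029, -0.02 ]), 'finger_gap': np.float64(1.001)}
```

View pics/top0.png

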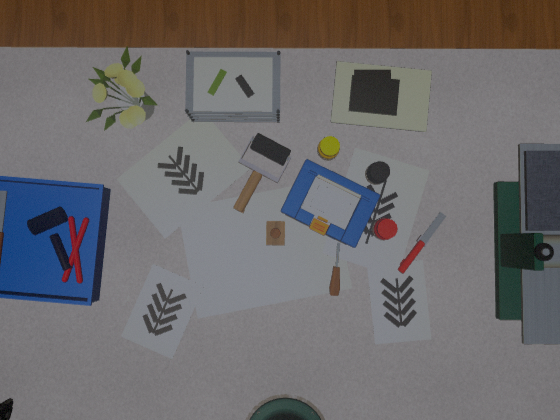

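View pics/scene0.png

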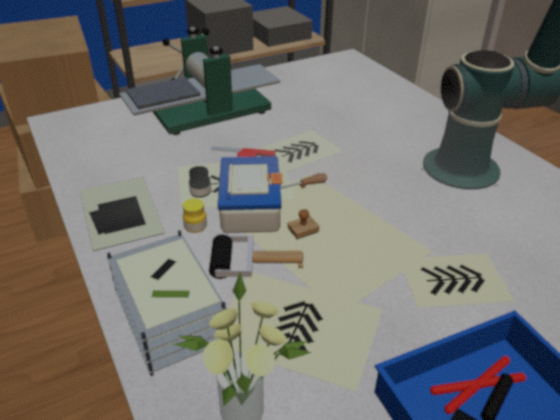

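Top view: the tub is centred near (331,203), with the orange tab at (319,226) on the side facing the robot. The cutter lies just in front at (337,270). The stamp is at (276,233) and the red jar at (385,229). Next I measure the tub's pose.

```bash
cat > h.py <<'E'
import numpy as np,cv2
def cloud(f):
    z=f["z_map"];K=f["intrinsics"];v,u=np.indices(z.shape)
    P=np.stack([(u-K[0,2])/K[0,0]*z,(v-K[1,2])/K[1,1]*z,z],-1)
    V=f["view"];return (P-V[:3,3])@V[:3,:3]
E
python3 - <<'E'
from h import *
for n in("top","scene"):
    f=np.load(n+"0.npz");P=cloud(f);hsv=cv2.cvtColor(f["img"],cv2.COLOR_BGR2HSV)
    z=P[...,2];H,S,V=[hsv[...,i] for i in range(3)]
    roi=np.zeros(z.shape,bool)
    if n=="top": roi[150:255,270:390]=1
    else: roi[150:240,210:300]=1
    org=roi&(H>8)&(H<22)&(S>170)&(V>110)&(z>.085)&(z<.11)
    top=roi&(z>.085)&(z<.105)
    blue=top&(H>100)&(H<125)&(S>120)
    print(n,"orange",org.sum(),P[org].mean(0).round(4),"blue",blue.sum(),"z",np.median(z[blue]).round(4))
    q=P[top][:,:2].astype(np.float32)
    r=cv2.minAreaRect(q);print(" rect",r, "cam",np.round(-f["view"][:3,:3].T@f["view"][:3,3],3))
    c=np.array(r[0]);d=P[org].mean(0)[:2]-c;print(" tabdir deg",np.degrees(np.arctan2(d[1],d[0])),"dist",np.hypot(*d))
    if n=="top":
        # obstacles heights map around tub
        for nm,(a,b) in dict(stamp=(276,233),cut=(335,282),cutblade=(338,250),red=(385,229),black=(377,172),yel=(329,147),brayer=(268,150),bh=(243,195)).items(): print(nm,P[b,a].round(3))
E
```

```text
top orange 31 [ 0.5605 -0.0803  0.0982] blue 2644 z 0.0959
 rect ((0.6136850714683533, -0.10446396470069885), (0.2101036012172699, 0.15614457428455353), 64.09679412841797) cam [0.521 0.023 1.412]
 tabdir deg 155.59405037940365 dist 0.05845548902479691
stamp [0.54  0.03  0.065]
cut [ 0.413 -0.125  0.028]
cutblade [ 0.497 -0.134  0.022]
red [ 0.552 -0.248  0.068]
black [ 0.699 -0.23   0.062]
yel [ 0.762 -0.105  0.07 ]
brayer [0.758 0.053 0.045]
bh [0.639 0.118 0.038]
scene orange 0 [nan nan nan] blue 1358 z 0.0945
 rect ((0.6116578578948975, -0.1042335033416748), (0.21732443571090698, 0.1561916619539261), 64.2718734741211) cam [1.085 0.903 0.858]
 tabdir deg nan dist nan<stdin>:11: RuntimeWarning: Mean of empty slice.
  ret = um.true_divide(
<stdin>:14: RuntimeWarning: Mean of empty slice.
```

```bash
python3 - <<'E'
from h import *
from scipy.spatial.transform import Rotation as R
M=R.from_quat([-0.432,.561,.431,.56]).as_matrix();print(M.round(3))
a=np.degrees(np.arctan2(M[1,2],M[0,2]));print("jaw",a,"spin to 64.1:",np.radians([64.1-a,64.1-a-180,64.1-a+180]).round(3))
t=np.radians(-25.9);ax=np.array([np.cos(t),np.sin(t)]);c=np.array([.6155,-.1056])
s=np.array([.173,.653])
for x in(-.070,.0,.049):print(x,(c+x*ax).round(4),(c+x*ax-s).round(4))
E
```

```text
[[-0.    -0.967  0.256]
 [-0.002  0.256  0.967]
 [-1.    -0.    -0.002]]
jaw 75.18161728647964 spin to 64.1: [-0.193 -3.335  2.948]
-0.07 [ 0.5525 -0.075 ] [ 0.3795 -0.728 ]
0.0 [ 0.6155 -0.1056] [ 0.4425 -0.7586]
0.049 [ 0.6596 -0.127 ] [ 0.4866 -0.78  ]
```

```bash
python3 -m handwheel '{"gripper":[-1,-1,-1,-1,-1,-1,-1,-1],"xyz":[[0.019,-0.035,0],[0.038,-0.070,0],[0.057,-0.105,0],[0.076,-0.140,0],[0.095,-0.175,0],[0.114,-0.210,0],[0.133,-0.245,0],[0.152,-0.280,0]],"spin":[-0.02,-0.05,-0.07,-0.1,-0.12,-0.15,-0.17,-0.193]}' 20
python3 -m handwheel '{"gripper":[-1,-1,-1,-1,-1,-1,-1,-1],"xyz":[[0.019,-0.035,0],[0.038,-0.070,0],[0.057,-0.105,0],[0.076,-0.140,0],[0.095,-0.175,0],[0.114,-0.210,0],[0.133,-0.245,0],[0.152,-0.280,0]],"spin":[0,0,0,0,0,0,0,0]}'
python3 -m handwheel '{"gripper":[-1,-1,-1,-1,-1,-1,-1,-1],"xyz":[[0.019,-0.035,0],[0.038,-0.070,0],[0.057,-0.105,-0.02],[0.075,-0.140,-0.04],[0.0755,-0.168,-0.06],[0.0755,-0.168,-0.08],[0.0755,-0.168,-0.1],[0.0755,-0.168,-0.11]],"spin":[0,0,0,0,0,0,0,0]}'
```

```text
time_s: 0.77
ee_pos: [0.3249, 0.3705, 0.2308]
ee_rot: [-0.375, 0.6, 0.375, 0.599]
contact_force: [0.4, 0.1, 0.4]
finger_gap: -0.001
time_s: 1.43
ee_pos: [0.4769, 0.0906, 0.2311]
ee_rot: [-0.375, 0.599, 0.375, 0.599]
contact_force: [0.2, 0.4, 1.0]
finger_gap: 0.002
time_s: 2.1
ee_pos: [0.55, -0.0761, 0.1178]
ee_rot: [-0.373, 0.601, 0.376, 0.598]
contact_force: [-1.0, -0.3, -0.9]
finger_gap: 0.0
```

```bash
python3 - <<'E'
from bench import robot, eyes
import cv2,numpy as np
a=eyes.grab_frame("top")["img"][170:270,260:400];b=eyes.grab_frame("scene")["img"][110:250,180:360]
cv2.imwrite("pics/a1.png",np.hstack([cv2.resize(a,(420,300),interpolation=2),cv2.resize(b,(380,300),interpolation=2)]))
o=robot.get_obs();print(o["ee_pos"],o["contact_force"],o["joint_positions"])
E
```

```text
[ 0.54987588 -0.07511854  0.1184638 ] [-0.23284647  0.18157812 -1.11035502] [-1.80674344e-01  1.40508097e-01  1.97088987e+00  4.35400269e-05
  1.03600116e+00 -1.29947583e+00]
```

View pics/a1.png

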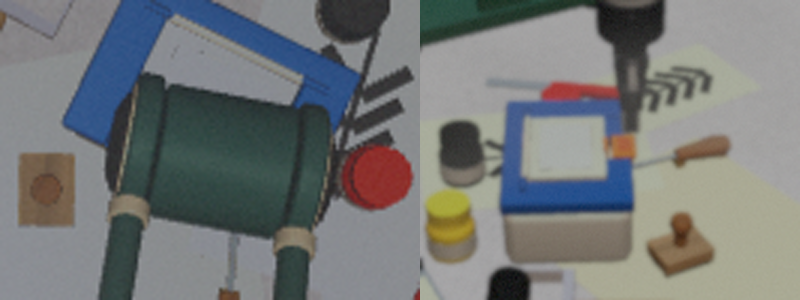

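Scene crop: the fingertips hang just above the orange tab at (623,145), and the lid is still shut. Now I descend slowly and watch the force.

```bash
python3 -m handwheel '{"gripper":[-1,-1,-1,-1,-1,-1,-1,-1],"xyz":[[0.001,0,-0.003],[0.002,-0.001,-0.006],[0.003,-0.001,-0.009],[0.003,-0.001,-0.012],[0.003,-0.001,-0.015],[0.003,-0.001,-0.018],[0.003,-0.001,-0.018],[0.003,-0.001,-0.018]],"spin":[0,0,0,0,0,0,0,0]}'
```

```text
time_s: 2.87
ee_pos: [0.555, -0.0764, 0.103]
ee_rot: [-0.375, 0.599, 0.375, 0.599]
contact_force: [1.6, -0.2, 0.6]
finger_gap: -0.004
```

```bash
python3 -m handwheel '{"gripper":[-1,-1,-1,-1,-1,-1,-1,-1],"xyz":[[0,0,-0.001],[0,0,-0.002],[0,0,-0.003],[0,0,-0.004],[0,0,-0.005],[0,0,-0.006],[0,0,-0.006],[0,0,-0.006]],"spin":[0,0,0,0,0,0,0,0]}'
```

```text
time_s: 3.53
ee_pos: [0.5552, -0.0765, 0.0972]
ee_rot: [-0.375, 0.599, 0.375, 0.599]
contact_force: [-0.3, 0.7, 0.4]
finger_gap: -0.002
```

```bash
python3 -m handwheel '{"gripper":[-1,-1,-1,-1,-1,-1,-1,-1],"xyz":[[-0.001,0,-0.001],[-0.001,0,-0.002],[-0.001,0,-0.003],[-0.001,0,-0.004],[-0.001,0,-0.005],[-0.001,0,-0.005],[-0.001,0,-0.005],[-0.001,0,-0.005]],"spin":[0,0,0,0,0,0,0,0]}'
python3 - <<'E'
from bench import robot, eyes
from h import *
f=eyes.grab_frame("scene");P=cloud(f);q=P.reshape(-1,3)-[.6155,-.1056,0]
t=np.radians(-25.9);x=q[:,:2]@[np.cos(t),np.sin(t)];y=q[:,:2]@[-np.sin(t),np.cos(t)]
m=(abs(y)<.065)&(x>-.05)&(x<.1)&(q[:,2]>.08)&(q[:,2]<.2);print("max z",np.percentile(q[m,2],[50,90,99]))
print(robot.get_obs()["contact_force"],robot.get_obs()["ee_pos"])
E
```

```text
time_s: 4.2
ee_pos: [0.5549, -0.0766, 0.0927]
ee_rot: [-0.376, 0.599, 0.375, 0.6]
contact_force: [2.0, -0.9, 3.5]
finger_gap: -0.001
max z [0.10064599 0.14907276 0.1576895 ]
[ 1.64984037 -0.61243495  3.62683434] [ 0.55487223 -0.07653729  0.09268326]
```

```bash
python3 -m handwheel '{"gripper":[-1,-1,-1,-1,-1,-1,-1,-1],"xyz":[[0,0,0],[0,0,0],[0,0,0],[0,0,0.015],[-0.002,0.001,0.035],[-0.004,0.002,0.055],[-0.004,0.002,0.065],[-0.004,0.002,0.065]],"spin":[0,0,0,0,0,0,0,0]}'
python3 - <<'E'
from bench import robot, eyes
from h import *
f=eyes.grab_frame("scene");P=cloud(f);np.savez("s2.npz",**f);q=P.reshape(-1,3)-[.6155,-.1056,0]
t=np.radians(-25.9);x=q[:,:2]@[np.cos(t),np.sin(t)];y=q[:,:2]@[-np.sin(t),np.cos(t)]
for lo in np.arange(.1,.2,.01):
    m=(abs(y)<.06)&(x>-.05)&(x<.1)&(q[:,2]>lo)&(q[:,2]<lo+.01);print(lo.round(2),m.sum(),np.percentile(x[m],[5,50,95]).round(3) if m.any() else "")
cv2.imwrite("pics/s2.png",cv2.resize(f["img"][90:250,160:360],(750,600),interpolation=2))
print(robot.get_obs()["contact_force"],robot.get_obs()["ee_pos"])
E
```

```text
time_s: 4.92
ee_pos: [0.5509, -0.0747, 0.159]
ee_rot: [-0.376, 0.599, 0.375, 0.6]
contact_force: [0.5, 0.1, 0.3]
finger_gap: -0.004
0.1 83 [-0.045  0.042  0.047]
0.11 56 [0.027 0.035 0.038]
0.12 50 [0.026 0.031 0.033]
0.13 64 [0.018 0.025 0.028]
0.14 66 [0.013 0.02  0.023]
0.15 62 [0.008 0.014 0.017]
0.16 69 [0.005 0.009 0.012]
0.17 83 [-0.     0.002  0.007]
0.18 1 [-0. -0. -0.]
0.19 0 
[-0.37572422 -0.25639844 -0.83689069] [ 0.55023966 -0.07457468  0.15754921]
```

View pics/s2.png

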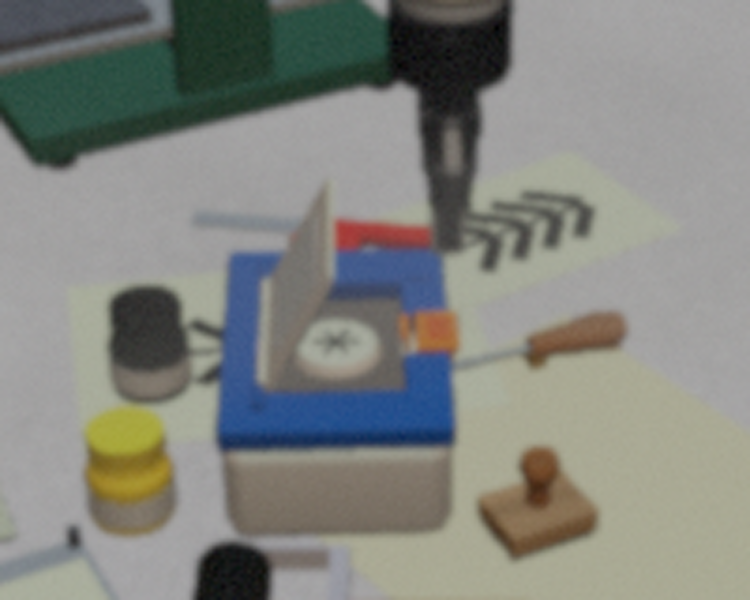

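Popped: the lid leans at about 1.1 rad, its top edge at crop (328,185), and the tab has sprung back. Nothing around the tub moved. Now I push the lid rearward along tub +x.

```bash
python3 -m handwheel '{"gripper":[-1,-1,-1,-1,-1,-1,-1,-1],"xyz":[[0.007,-0.0035,0],[0.014,-0.007,0],[0.021,-0.010,0],[0.028,-0.0135,0],[0.035,-0.017,0],[0.041,-0.020,0],[0.045,-0.022,0],[0.049,-0.024,0]],"spin":[0,0,0,0,0,0,0,0]}'
python3 -m handwheel '{"gripper":[-1,-1,-1,-1,-1,-1,-1,-1],"xyz":[[0.0036,-0.0017,0],[0.0072,-0.0035,0],[0.0108,-0.0052,0],[0.0144,-0.007,0],[0.018,-0.0087,0],[0.0216,-0.0105,0],[0.0252,-0.0122,0],[0.0288,-0.014,0]],"spin":[0,0,0,0,0,0,0,0]}'
```

```text
time_s: 5.63
ee_pos: [0.5998, -0.0988, 0.1571]
ee_rot: [-0.375, 0.599, 0.375, 0.599]
contact_force: [0.4, -0.1, -0.2]
finger_gap: -0.001
time_s: 6.3
ee_pos: [0.6284, -0.1127, 0.1573]
ee_rot: [-0.375, 0.599, 0.375, 0.599]
contact_force: [-0.7, 0.4, 0.6]
finger_gap: 0.002
```

```bash
python3 -m handwheel '{"gripper":[-1,-1,-1,-1,-1,-1,-1,-1],"xyz":[[0.0027,-0.0013,0],[0.0054,-0.0026,0],[0.008,-0.0039,0],[0.0108,-0.0052,0],[0.0135,-0.0065,0],[0.0162,-0.0078,0],[0.0189,-0.0091,0],[0.0216,-0.0105,0]],"spin":[0,0,0,0,0,0,0,0]}'
```

```text
time_s: 6.97
ee_pos: [0.6499, -0.123, 0.1573]
ee_rot: [-0.375, 0.599, 0.375, 0.599]
contact_force: [-0.1, 0.3, 0.9]
finger_gap: 0.002
```

```bash
python3 -m handwheel '{"gripper":[-1,-1,-1,-1,-1,-1,-1,-1],"xyz":[[0.0018,-0.0009,0],[0.0036,-0.0017,0],[0.0054,-0.0026,0],[0.0072,-0.0035,0],[0.009,-0.0044,0],[0.009,-0.0044,0],[0.009,-0.0044,0],[0.009,-0.0044,0]],"spin":[0,0,0,0,0,0,0,0]}'
cat > lid.py <<'E'
from bench import robot, eyes
from h import *
import sys
f=eyes.grab_frame("scene");P=cloud(f);q=P.reshape(-1,3)-[.6155,-.1056,0]
t=np.radians(-25.9);x=q[:,:2]@[np.cos(t),np.sin(t)];y=q[:,:2]@[-np.sin(t),np.cos(t)]
m=(y>.025)&(y<.06)&(x>.02)&(x<.11)&(q[:,2]>.11)&(q[:,2]<.195)
p=np.polyfit(q[m,2],x[m],1);print(m.sum(),"lid angle",np.pi/2+np.arctan(p[0]),"zmax",q[m,2].max(),"x@.15",np.polyval(p,.15))
cv2.imwrite(sys.argv[1],cv2.resize(f["img"][90:250,160:360],(750,600),interpolation=2))
o=robot.get_obs();print(o["contact_force"],o["ee_pos"])
E
python3 lid.py pics/l1.png
```

```text
time_s: 7.63
ee_pos: [0.6587, -0.1274, 0.1573]
ee_rot: [-0.375, 0.599, 0.375, 0.599]
contact_force: [0.2, -0.4, -0.2]
finger_gap: 0.002
184 lid angle 1.9026329373605706 zmax 0.1884924261330142 x@.15 0.05342600035281428
[ 0.01127874 -0.30637493  0.32219479] [ 0.65865512 -0.12740599  0.15734991]
```

```bash
python3 -m handwheel '{"gripper":[-1,-1,-1,-1,-1,-1,-1,-1],"xyz":[[0.0009,-0.0004,0],[0.0018,-0.0009,0],[0.0027,-0.0013,0],[0.0027,-0.0013,0],[0.0027,-0.0013,0],[0.0027,-0.0013,0],[0.0027,-0.0013,0],[0.0027,-0.0013,0]],"spin":[0,0,0,0,0,0,0,0]}'
python3 lid.py pics/l2.png
```

```text
time_s: 8.35
ee_pos: [0.6614, -0.1287, 0.1573]
ee_rot: [-0.375, 0.599, 0.375, 0.599]
contact_force: [-0.4, 0.5, 0.3]
finger_gap: -0.004
191 lid angle 1.9459421750025043 zmax 0.18744768047152346 x@.15 0.055428838805858235
[1.05998505 0.00661537 0.03782587] [ 0.66133588 -0.12869415  0.15729705]
```

```bash
python3 -m handwheel '{"gripper":[-1,-1,-1,-1,-1,-1,-1,-1],"xyz":[[0.0009,-0.0004,0],[0.0018,-0.0009,0],[0.0018,-0.0009,0],[0.0018,-0.0009,0],[0.0018,-0.0009,0],[0.0018,-0.0009,0],[0.0018,-0.0009,0],[0.0018,-0.0009,0]],"spin":[0,0,0,0,0,0,0,0]}'
python3 lid.py pics/l3.png
```

```text
time_s: 9.07
ee_pos: [0.6632, -0.1296, 0.1573]
ee_rot: [-0.375, 0.599, 0.375, 0.599]
contact_force: [-0.2, -0.3, -0.6]
finger_gap: 0.002
198 lid angle 1.980133097830071 zmax 0.18741235428423209 x@.15 0.05703321874770822
[-0.0484303  -0.54671601  0.41075945] [ 0.66312248 -0.12957856  0.15726577]
```

```bash
python3 -m handwheel '{"gripper":[-1,-1,-1,-1,-1,-1,-1,-1],"xyz":[[0.0009,-0.0004,0],[0.0018,-0.0009,0],[0.0018,-0.0009,0],[0.0018,-0.0009,0],[0.0018,-0.0009,0],[0.0018,-0.0009,0],[0.0018,-0.0009,0],[0.0018,-0.0009,0]],"spin":[0,0,0,0,0,0,0,0]}'
python3 lid.py pics/l4.png
```

```text
time_s: 9.78
ee_pos: [0.6643, -0.1301, 0.1571]
ee_rot: [-0.375, 0.6, 0.376, 0.599]
contact_force: [-5.5, 1.6, 2.2]
finger_gap: -0.003
191 lid angle 1.9875902178379796 zmax 0.187463876742378 x@.15 0.05790924546320554
[-4.68558106  2.07560895  1.97363489] [ 0.66426371 -0.13009819  0.15709139]
```

```bash
python3 -m handwheel '{"gripper":[-1,-1,-1,-1,-1,-1,-1,-1],"xyz":[[0.0009,-0.0004,0],[0.0009,-0.0004,0],[0.0009,-0.0004,0],[0.0009,-0.0004,0],[0.0009,-0.0004,0],[0.0009,-0.0004,0],[0.0009,-0.0004,0],[0.0009,-0.0004,0]],"spin":[0,0,0,0,0,0,0,0]}'
python3 lid.py pics/l5.png
```

```text
time_s: 10.5
ee_pos: [0.6644, -0.1302, 0.1571]
ee_rot: [-0.374, 0.6, 0.376, 0.599]
contact_force: [-6.9, 3.5, 3.5]
finger_gap: 0.005
204 lid angle 1.9720032532990088 zmax 0.1854242478867645 x@.15 0.05824811465813356
[-7.39811162  3.4611604   2.96910984] [ 0.66437296 -0.13014817  0.15709348]
```

The force rose while the tip stopped moving, so the lid is at its stop. Backing off straight forward, then up.

```bash
python3 -m handwheel '{"gripper":[-1,-1,-1,-1,-1,-1,-1,-1],"xyz":[[-0.002,0.001,0],[-0.005,0.0025,0],[-0.013,0.0065,0],[-0.027,0.013,0],[-0.045,0.022,0],[-0.063,0.031,0.01],[-0.081,0.040,0.03],[-0.099,0.048,0.05]],"spin":[0,0,0,0,0,0,0,0]}'
python3 -m handwheel '{"gripper":[-1,-1,-1,-1,-1,-1,-1,-1],"xyz":[[-0.01,0.03,0.02],[-0.02,0.06,0.04],[-0.03,0.09,0.05],[-0.04,0.12,0.05],[-0.05,0.15,0.05],[-0.05,0.18,0.05],[-0.05,0.2,0.05],[-0.05,0.2,0.05]],"spin":[0,0,0,0,0,0,0,0]}'
python3 lid.py pics/l6.png
python3 - <<'E'
from bench import eyes
from h import *
f=eyes.grab_frame("top");g=np.load("top0.npz");cv2.imwrite("pics/t6.png",np.hstack([f["img"][120:310,220:460],g["img"][120:310,220:460]])) 
E
```

```text
time_s: 11.22
ee_pos: [0.5651, -0.0823, 0.2065]
ee_rot: [-0.375, 0.6, 0.376, 0.599]
contact_force: [-0.3, -0.3, 0.0]
finger_gap: 0.002
time_s: 11.88
ee_pos: [0.5165, 0.1205, 0.2576]
ee_rot: [-0.376, 0.598, 0.377, 0.6]
contact_force: [0.4, -0.3, -0.1]
finger_gap: 0.002
204 lid angle 1.9722568195269958 zmax 0.18667247819015212 x@.15 0.058015815166440166
[-0.64327934 -1.04605684 -0.46151229] [0.51662662 0.11873372 0.25751888]
```

View pics/l6.png

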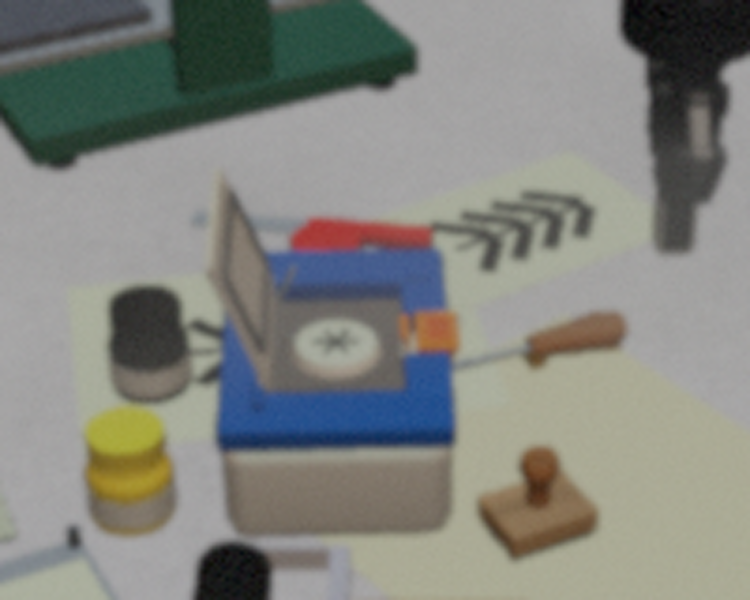

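View pics/t6.png

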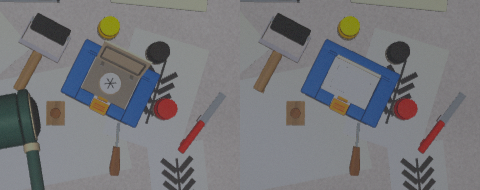

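The lid stands leaning back past upright, its top edge at crop (222,180) in the scene view. The top-view before/after pair shows the surrounding things unmoved, and the gripper is well clear. Handing in.

```bash
python3 -c "
from bench import job_done
print(job_done())"
```

```text
the job is handed in; nothing more can be done
None
```

The tub is open. I pressed the release tab with the closed fingertips (about 4 N), the lid popped up, and I pushed it back until it met its stop. I then backed the arm clear and handed the job in at about 12 s of the 38 s allowed.

- **At the stop:** the push force rose to about 8 N while the tip stopped moving. After I let go, the lid stayed where it was.
- **Lid angle:** the camera fit gave about 1.97 rad against the 1.92 rad stop. Its position at mid-height came out about 4 mm short of what I calculated for fully open. That camera sees the lid nearly edge-on, so I trusted the contact force over both figures.
- **Surroundings:** the before/after top views show the jars, stamp, cutter, roller and knife where they were, judged by eye. The force reading after retreat was only sensor noise of about 1 N, so the robot was touching nothing.

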